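# Hook out the green fittings tray

## Task

Pick up the red-handled pull hook from its rest, drop its prong into the finger hole of the green tray and pull that tray out towards you by at least 8 cm, ready to be lifted away for restocking with elbows. Then lay the hook back on its rest as it was, leaving the green tray out. Move the green tray only with the hook, and leave the orange and blue trays shut.

Things in the scene. Friction and masses are not known exactly. Their poses are not given: they have to be found in the camera images.
- hook: Loose L-shaped pull hook, about 120 g: red handle, a level bar 110 (x) x 22 (y) x 24 (z) mm, whose centre, the place to grip, lies at x -80, z +62 from the origin; a steel rod, 10 thick, runs forward from it at z +62 and bends straight down as the prong. Origin: lowest point of the prong's tip. x level from handle to prong, z up. Starts lying on the rest.
- rest: Fixed dark steel hook rest: base 110 (x) x 70 (y) x 6 mm; two saddles, 14 thick, at x -40 and +40, 66 free between them for fingers. Each has a trough 50 wide in y, floor at z 65, cheeks to z 79. Origin: centre of underside, on the bench; x to the prong end. Hook laid in place: its handle lies in both troughs, its origin at x +80, y 0, z +15 here, the prong hanging free in front.
- green_hole (a point): Centre, at the upper face, of the round finger hole (30 mm across, through) in the green tray's level front lip: 6 thick, 50 (x) x 56 (y), 80 above the bench, free beneath. x into the cabinet (tray comes out along -x), z up. Open-topped tray and grey housing begin 24 behind the hole, no higher than the lip. Moves with the tray. Other trays stand 115 apart beside it, any order.
- green_tray (a joint): How far the green tray is pulled out, in m: 0 shut, it starts 0 to 0.012, end stop at 0.13. It slides with about 2 N of friction and stays where it is left. Tray with steel elbows in it, about 0.5 kg.
- orange_tray (a joint): The same for the orange tray, a bystander: 0 shut, where it starts.
- blue_tray (a joint): The same for the blue tray, a bystander: 0 shut, where it starts.

How it is judged:
By the outcome, as a careful person would: the job done as asked, in the order asked, and still so for the second after the job is handed in, with the robot touching nothing.
It also fails if it takes over 51 s, if anything falls off the work surface, if the arm or the gripper's body presses on something with over 40 N, if the wrist force passes 120 N, or if a joint passes its speed limit or range.

## Robot

A 6-joint arm with a two-finger parallel gripper is mounted at the origin on the work surface. World frame = base frame: x ahead of the robot, y to its left, z up, the work surface at z = 0. Lengths are in mm, angles in rad, forces in N, time in s.
With the tool pointing down it reaches from about 350 to 875 mm from the base axis. Payload 4.2 kg.
Tool frame: the origin (TCP) lies between the finger pads; the fingertips stand 17 mm ahead of it and the grasp point (between the pads) lies 2 mm behind it; z points along the fingers, y is the line along which they close (so a half turn about z gives the same grasp; the last joint's range is limited). The gripper opens to 85 mm and grips with 20 to 120 N. Pads are 22 mm wide; open, the fingers measure 114 mm over their backs; the gripper's body (76 mm by 85 mm) begins 54 mm behind the grasp point. The pads swing forward as they close: fully open they stand 13 mm farther back than shut.
Start: joints at [1.567, 0.385, 0.008, 0, -1.194, -0.259], TCP at [162.334, 603.529, 248.312] pointing down, gripper open.
Joint ranges: [-3.14, 3.14], [-1.21, 2.06], [-1.07, 1.41], [-3.16, 2.05], [-2.99, -0.16], [-3.1, 3.1]. Speed limits (rad/s): [2.79, 2.79, 3.14, 3.14, 3.14, 3.14].

## Interface

Orientations are given as a unit quaternion [x, y, z, w].
In Python, from bench import arm gives the robot as it stands.
- The arm moves only by the tool jog_arm, called by a JSON object that holds its "name" and its "arguments", one argument or row to a line. Schema: {"type":"object","properties":{"plan":{"type":"array","items":{"type":"object","properties":{"dx":{"type":"number"},"dy":{"type":"number"},"dz":{"type":"number"},"wx":{"type":"number"},"wy":{"type":"number"},"wz":{"type":"number"}},"additionalProperties":false},"minItems":1,"maxItems":10},"jaw":{"type":"number"},"only":{"type":"string"},"quiet":{"type":"boolean"},"lines":{"type":"string"}},"required":["plan"],"additionalProperties":false}. plan is a list of rows, 1 to 10 of them, each an object with the fields dx, dy, dz (the shift in normalised numbers (1 is 800 mm)), wx, wy, wz (a rotation vector in normalised numbers (1 is 180 degrees)); a field left out counts as zero; each row is the pose to reach, as a shift and turn from the pose commanded when the call began, along the tool's axes at that moment; what a row does not reach only later rows make up. A row lasts 1/10 s, in which the tool goes at most 50 mm and 0.15 rad, less where a joint would pass 70% of its speed; a pose out of reach is approached as far as the arm can. jaw is the finger opening in mm, set as the call begins (left out keeps the last). The fingers move at their own pace and stop on an object; the grip force is fixed at half the most. Time passes only in rows, so rows that do not move let the fingers close. The tool returns the time, the measured TCP pose, the force, the opening and the grip force at its end. only (a regular expression) keeps the lines of the reply that match it, lines (a string "A,B") keeps lines A to B, and quiet returns only ok. A shift or turn number past 1, either way, is cut back to 1. Input that does not fit is refused with a message, and nothing moves.
- arm.read_state(): the state, without advancing time (a new reading comes with each control period).
- arm.get_image(name): name is "scene" or "top" or "wrist"; returns the picture (420x560x3 uint8, blue, green, red); there is no depth.
- arm.get_calibration(name): a dict with "K" (3x3 intrinsics, pixels), "rvec" (rotation vector, rad) and "tvec" (3), from world to camera coordinates, as OpenCV has them. Camera axes: x right, y down, z forward; pixel columns grow to the right and rows downward; lengths in mm; the calibration is good to about 2 mm. A picture is of the moment at which its call begins: read the wrist's pose just before it. get_calibration takes no time and is no camera call; for the wrist camera it gives the pose at the moment of the call.
- arm.job_done(): hands the job in; it is judged then, once.
The state is a dict: "clock": time; "joints": joint angles; "joint_vel": joint speeds; "joint_efforts": joint torques, N m; "position": TCP position; "ee_rot": TCP orientation; "contact_force": force on the tool from outside, world axes, zero at the start; "wrist_torque": the same for the moment, N m; "gripper_width": finger opening in mm; "grasp_force": force on a finger pad.
Only numpy, scipy, OpenCV 4.12 (cv2) and the standard library are available. Lean on these libraries where they do the work, as an engineer would, in place of code of your own. Each camera call takes 0.05 s, during which the arm holds its last target. There are 200 camera calls.

## Working session

There is one attempt and no reset: what is moved stays moved. The work goes in short steps, Python scripts to look and compute and a tool call to move; the robot and the scene stay as the last step left them, time stands still between calls to the robot, and variables do not carry over. Pictures are saved under pics/ and viewed, at most 10 in all, crops included, and the job is handed in when it is done.

```bash
ls; mkdir -p pics; python3 - <<'E'
from bench import arm
import cv2,numpy as np
s=arm.read_state();print(s)
for n in("scene","top"):
    cv2.imwrite(f"pics/{n}0.png",arm.get_image(n));c=arm.get_calibration(n);print(n,c)
E
```

```text
bench.py
pics
{'clock': 0.0, 'joints': array([ 1.56658786e+00,  3.85526857e-01,  6.62180098e-03, -5.14145009e-04,
       -1.19402410e+00, -2.58602247e-01]), 'joint_vel': array([ 0.00016488,  0.00015283, -0.00058409,  0.00168544, -0.00123288,
       -0.00109829]), 'joint_efforts': array([ 4.01333982e-04, -3.92291558e+01,  1.88402456e+01,  4.18623179e+00,
       -4.64577417e-03, -3.42004014e-06]), 'position': array([162.20493282, 603.00462294, 247.2356663 ]), 'ee_rot': array([ 9.91365710e-01, -1.31121451e-01, -1.01729940e-04,  1.08811213e-03]), 'contact_force': array([ 0.09205288,  0.13697574, -0.49745794]), 'wrist_torque': array([ 0.01414471, -0.03951193, -0.02698454]), 'grasp_force': 0.0, 'gripper_width': 85.4249424722028}
scene {'K': array([[379.64250457,   0.        , 280.56402592],
       [  0.        , 379.64250457, 211.57668777],
       [  0.        ,   0.        ,   1.        ]]), 'rvec': array([ 1.23448127,  2.30194806, -0.93530485]), 'tvec': array([ 397.8235259 , -302.58237696, 1176.15168437])}
top {'K': array([[513.90036156,   0.        , 285.80006842],
       [  0.        , 513.90036156, 219.06373308],
       [  0.        ,   0.        ,   1.        ]]), 'rvec': array([ 2.13845709, -2.15747883,  0.16384251]), 'tvec': array([ -49.9707232 ,  622.22291034, 1167.3834081 ])}
```

View pics/scene0.png

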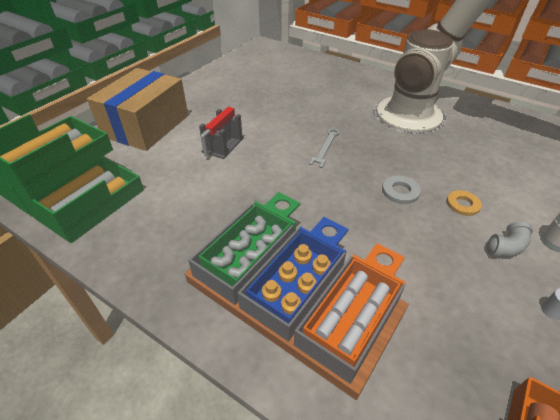

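View pics/top0.png

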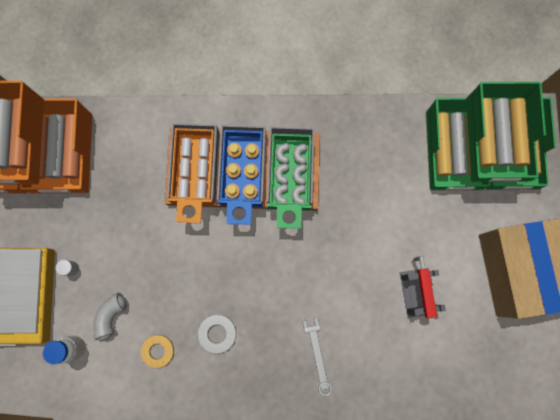

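The scene view shows the hook on its rest at about (221,125). In the top view its red handle is at (428,293), with the prong towards (421,262). The green tray's hole is at (289,217) in the top view, and the order from left to right is orange, blue, green.

```bash
cat > h.py <<'E'
import cv2,numpy as np
from bench import arm
def ray(n,uv,z,c=None):
    c=c or arm.get_calibration(n);R=cv2.Rodrigues(c["rvec"])[0];o=-R.T@c["tvec"].ravel()
    uv=np.asarray(uv,float).reshape(-1,2)
    d=np.c_[uv,np.ones(len(uv))]@np.linalg.inv(c["K"]).T@R
    return o+d*((z-o[2])/d[:,2])[:,None]
def proj(n,P):
    c=arm.get_calibration(n);return cv2.projectPoints(np.float64(P).reshape(-1,1,3),c["rvec"],c["tvec"],c["K"],None)[0].reshape(-1,2)
def mask(im,lo,hi):
    h=cv2.cvtColor(im,cv2.COLOR_BGR2HSV);m=cv2.inRange(h,lo,hi);return m
def red(im): return mask(im,(0,170,70),(4,255,255))|mask(im,(174,170,70),(180,255,255))
def green(im): return mask(im,(50,100,40),(80,255,255))
E
python3 - <<'E'
from h import *
np.set_printoptions(precision=1,suppress=True)
for n,roi,gr in(("top",(390,250,80,90),(262,195,55,45)),("scene",(190,95,70,70),(262,185,50,45))):
    im=cv2.imread(f"pics/{n}0.png")
    def cs(m,r,mode):
        x,y,w,h=r;k=np.zeros_like(m);k[y:y+h,x:x+w]=m[y:y+h,x:x+w]
        return cv2.findContours(k,mode,cv2.CHAIN_APPROX_NONE)
    c=max(cs(red(im),roi,cv2.RETR_EXTERNAL)[0],key=cv2.contourArea)
    b=cv2.boxPoints(cv2.minAreaRect(c));w=ray(n,b,89)
    print(n,"red",cv2.contourArea(c),cv2.minAreaRect(c),"\n",w,w.mean(0),"sides",np.linalg.norm(w-np.roll(w,1,0),axis=1))
    C,H=cs(green(im),gr,cv2.RETR_CCOMP)
    for c,h in zip(C,H[0]):
        if h[3]>=0 and cv2.contourArea(c)>20:
            e=cv2.fitEllipse(c);print("hole",e,ray(n,e[0],80),cv2.contourArea(c))
E
python3 - <<'E'
import cv2
a=cv2.imread("pics/top0.png")
o=cv2.hconcat([cv2.resize(a[180:250,160:320],None,fx=2.4,fy=2.4*1.0,interpolation=2)])
b=cv2.resize(a[245:335,390:470],(384,432),interpolation=2)
o=cv2.copyMakeBorder(o,0,432-o.shape[0],0,0,0)
cv2.imwrite("pics/crop.png",cv2.hconcat([o,b]))
E
```

```text
top red 448.0 ((426.7327575683594, 293.0431213378906), (48.02450180053711, 10.604879379272461), 80.83765411376953) 
 [[ 496.8 -350.3   89. ]
 [ 500.4 -374.    89. ]
 [ 395.5 -385.8   89. ]
 [ 392.  -362.4   89. ]] [ 446.2 -368.1   89. ] sides [105.5  24.  105.6  23.7]
hole ((288.5513916015625, 216.9014129638672), (13.926140785217285, 14.251943588256836), 96.33561706542969) [[621.7 -61.6  80. ]] 153.0
scene red 136.5 ((218.81854248046875, 117.79061889648438), (5.894375324249268, 31.43666648864746), 49.08561706542969) 
 [[ 501.6 -375.7   89. ]
 [ 389.2 -389.4   89. ]
 [ 401.4 -366.4   89. ]
 [ 511.3 -354.4   89. ]] [ 450.9 -371.5   89. ] sides [ 23.4 113.2  26.1 110.6]
hole ((281.7899169921875, 204.645263671875), (10.76400375366211, 15.8579683303833), 91.21656799316406) [[623.4 -63.1  80. ]] 132.0
```

View pics/crop.png

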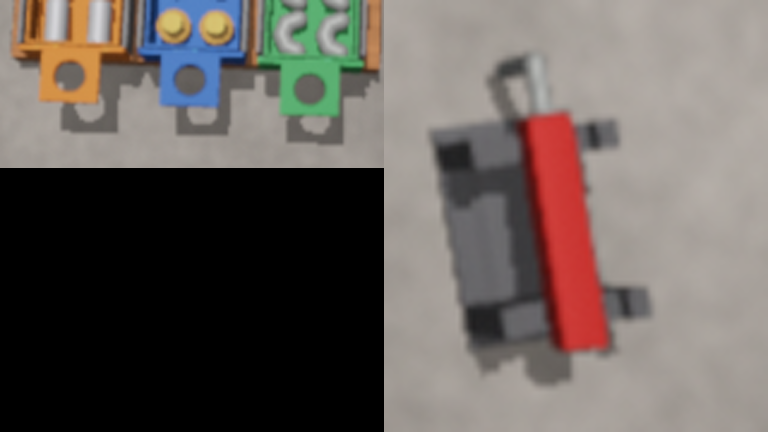

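The crop shows the hook's handle straight on the rest, with the prong hanging in front and the green hole clear and well inside its lip. Next I'll work out the tray direction and the moves.

```bash
cat >> h.py <<'E'
from scipy.spatial.transform import Rotation as Ro
def shift(p,yaw,P0=None,q0=None):
    """tool-axis row from current (or given) pose to TCP p, tool down, tool x at world yaw"""
    s=arm.read_state();P0=s["position"] if P0 is None else P0;R=Ro.from_quat(s["ee_rot"] if q0 is None else q0)
    T=Ro.from_matrix(np.c_[[np.cos(yaw),np.sin(yaw),0],[np.sin(yaw),-np.cos(yaw),0],[0,0,-1]])
    return np.r_[R.inv().apply(np.array(p)-P0),(R.inv()*T).as_rotvec()].round(3)
E
python3 - <<'E'
from h import *
np.set_printoptions(precision=1,suppress=True)
im=cv2.imread("pics/top0.png")
for nm,m,x in(("or",mask(im,(5,120,80),(20,255,255)),170),("bl",mask(im,(105,120,40),(125,255,255)),220)):
    k=np.zeros_like(m);k[195:235,x:x+42]=m[195:235,x:x+42]
    C,H=cv2.findContours(k,cv2.RETR_CCOMP,cv2.CHAIN_APPROX_NONE)
    for c,h in zip(C,H[0]):
        if h[3]>=0 and cv2.contourArea(c)>20:
            e=cv2.fitEllipse(c);print(nm,e,ray("top",e[0],80))
np.set_printoptions(precision=3,suppress=True)
for p,y in(((420,330,250),0.115),((447,-369,220),.115)):print(shift(p,y))
E
```

```text
or ((188.56626892089844, 211.4501495361328), (12.87485408782959, 13.874868392944336), 47.5888671875) [[636.3 167.8  80. ]]
bl ((238.71469116210938, 213.0640411376953), (13.617502212524414, 13.956184387207031), 65.17691802978516) [[631.6  52.7  80. ]]
[319.912 196.701  -2.247   0.002   0.     -0.378]
[527.675 864.597  29.052   0.002   0.     -0.378]
```

The manual's scale: shifts go in shares of 800 mm and turns go in shares of 180 degrees. Converting my numbers, 320 mm / 800 = 0.4, 197 mm / 800 = 0.2463, -0.378 rad / 3.1416 = -0.1203.

{"name": "jog_arm", "arguments": {
  "plan": [
    {"dx":0.4, "dy":0.2463, "dz":-0.0025, "wz":-0.1203},
    {"dx":0.4, "dy":0.2463, "dz":-0.0025, "wz":-0.1203},
    {"dx":0.4, "dy":0.2463, "dz":-0.0025, "wz":-0.1203},
    {"dx":0.4, "dy":0.2463, "dz":-0.0025, "wz":-0.1203},
    {"dx":0.4, "dy":0.2463, "dz":-0.0025, "wz":-0.1203},
    {"dx":0.4, "dy":0.2463, "dz":-0.0025, "wz":-0.1203},
    {"dx":0.4, "dy":0.2463, "dz":-0.0025, "wz":-0.1203},
    {"dx":0.4, "dy":0.2463, "dz":-0.0025, "wz":-0.1203},
    {"dx":0.4, "dy":0.2463, "dz":-0.0025, "wz":-0.1203}
  ],
  "jaw": 85
}}

```text
clock: 1.0
position: [421.6, 327.6, 249.9]
ee_rot: [0.998, 0.055, -0.0, 0.001]
contact_force: [-0.4, 0.6, 0.5]
gripper_width: 84.9
grasp_force: 0.0
```

```bash
python3 - <<'E'
from h import *
print(shift((447,-369,220),.115), arm.read_state()["joints"])
E
```

```text
[-5.15140e+01  6.95109e+02  3.05930e+01  1.00000e-03  1.00000e-03
 -5.00000e-03] [ 9.64467085e-01  2.29340185e-01 -2.11908445e-01  1.79501530e-05
 -1.13082335e+00  7.16719307e-01]
```

Converted, 695 mm / 800 = 0.8688, -52 mm / 800 = -0.065.

{"name": "jog_arm", "arguments": {
  "plan": [
    {"dx":-0.065, "dy":0.8688, "dz":0.0375},
    {"dx":-0.065, "dy":0.8688, "dz":0.0375},
    {"dx":-0.065, "dy":0.8688, "dz":0.0375},
    {"dx":-0.065, "dy":0.8688, "dz":0.0375},
    {"dx":-0.065, "dy":0.8688, "dz":0.0375},
    {"dx":-0.065, "dy":0.8688, "dz":0.0375},
    {"dx":-0.065, "dy":0.8688, "dz":0.0375},
    {"dx":-0.065, "dy":0.8688, "dz":0.0375},
    {"dx":-0.065, "dy":0.8688, "dz":0.0375},
    {"dx":-0.065, "dy":0.8688, "dz":0.0375}
  ]
}}

```text
clock: 2.0
position: [440.4, -170.1, 228.8]
ee_rot: [0.998, 0.058, 0.0, -0.0]
contact_force: [1.4, 0.6, -0.2]
gripper_width: 85.2
grasp_force: 0.0
```

```bash
python3 - <<'E'
from h import *
print(shift((447,-369,220),.115), arm.read_state()["joints"])
E
```

```text
[-1.65300e+01  1.98339e+02  8.75700e+00 -0.00000e+00 -1.00000e-03
  2.00000e-03] [-2.34000191e-02  1.39501767e-01 -3.82948189e-01 -2.60851083e-04
 -1.04781417e+00  1.71087077e+00]
```

Converted, 198 mm / 800 = 0.2475, -16 mm / 800 = -0.02.

{"name": "jog_arm", "arguments": {
  "plan": [
    {"dx":-0.02, "dy":0.2475, "dz":0.0113},
    {"dx":-0.02, "dy":0.2475, "dz":0.0113},
    {"dx":-0.02, "dy":0.2475, "dz":0.0113},
    {"dx":-0.02, "dy":0.2475, "dz":0.0113},
    {"dx":-0.02, "dy":0.2475, "dz":0.0113},
    {"dx":-0.02, "dy":0.2475, "dz":0.0113},
    {"dx":-0.02, "dy":0.2475, "dz":0.0113}
  ]
}}

```text
clock: 2.7
position: [447.4, -366.3, 219.6]
ee_rot: [0.998, 0.058, -0.0, -0.0]
contact_force: [0.9, 0.4, -0.2]
gripper_width: 84.9
grasp_force: 0.0
```

```bash
python3 - <<'E'
from h import *
np.set_printoptions(precision=3,suppress=True)
s=arm.read_state();c=arm.get_calibration("wrist");im=arm.get_image("wrist")
cv2.imwrite("pics/w1.png",im);print(s["position"])
C=max(cv2.findContours(red(im),0,1)[0],key=cv2.contourArea);r=cv2.minAreaRect(C);b=cv2.boxPoints(r);print(r)
w=ray("wrist",b,89,c);print(w,w.mean(0),np.linalg.norm(w-np.roll(w,1,0),axis=1))
E
```

```text
[ 447.446 -366.251  219.563]
((290.0, 204.0), (114.0, 24.0), 90.0)
[[ 501.757 -356.164   89.   ]
 [ 504.152 -376.426   89.   ]
 [ 396.399 -391.554   89.   ]
 [ 393.659 -368.42    89.   ]] [ 448.992 -373.141   89.   ] [108.791  20.403 108.81   23.296]
```

View pics/w1.png

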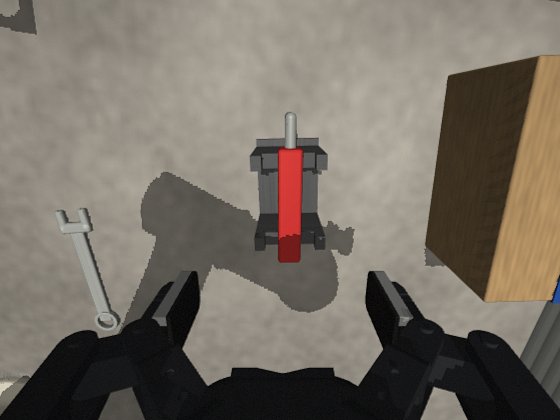

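The wrist view shows the handle centred at (290,204), in line with the tool, with both saddles clear of the finger paths. I'll go down and grip.

```bash
python3 - <<'E'
from h import *
print(shift((448.5,-371,75),.118))
E
```

```text
[ 3.33000e-01  5.07700e+00  1.44916e+02 -0.00000e+00  0.00000e+00
 -1.00000e-03]
```

{"name": "jog_arm", "arguments": {
  "plan": [
    {"dx":0.0013, "dy":0.0063, "dz":0.075},
    {"dx":0.0013, "dy":0.0063, "dz":0.125},
    {"dx":0.0013, "dy":0.0063, "dz":0.1625},
    {"dx":0.0013, "dy":0.0063, "dz":0.1813},
    {"dx":0.0013, "dy":0.0063, "dz":0.1813},
    {"dx":0.0013, "dy":0.0063, "dz":0.1813}
  ]
}}

```text
clock: 3.35
position: [449.8, -371.6, 75.8]
ee_rot: [0.998, 0.059, 0.0, 0.0]
contact_force: [0.1, -0.1, 0.7]
gripper_width: 85.4
grasp_force: 0.0
```

{"name": "jog_arm", "arguments": {
  "plan": [
    {},
    {},
    {},
    {},
    {},
    {},
    {},
    {}
  ],
  "jaw": 10
}}

```text
clock: 4.15
position: [449.2, -372.6, 75.5]
ee_rot: [0.998, 0.058, 0.0, 0.0]
contact_force: [-0.8, 0.8, 5.8]
gripper_width: 20.8
grasp_force: 59.4
```

Converted, -125 mm / 800 = -0.1563, -120 mm / 800 = -0.15.

{"name": "jog_arm", "arguments": {
  "plan": [
    {"dz":-0.0125},
    {"dz":-0.05},
    {"dz":-0.1},
    {"dz":-0.15},
    {"dz":-0.1563},
    {"dz":-0.1563},
    {"dz":-0.1563}
  ]
}}

```text
clock: 4.85
position: [447.8, -371.6, 198.1]
ee_rot: [0.998, 0.057, -0.001, -0.001]
contact_force: [0.6, -0.2, -1.8]
gripper_width: 21.1
grasp_force: 58.9
```

```bash
python3 - <<'E'
from h import *
np.set_printoptions(precision=3,suppress=True)
s=arm.read_state();c=arm.get_calibration("wrist");im=arm.get_image("wrist")
cv2.imwrite("pics/w2.png",im);cv2.imwrite("pics/s2.png",arm.get_image("scene"))
p=s["position"]
R=Ro.from_quat(s["ee_rot"])
for dx in(55,80): # predicted rod pixel, rod axis
    P=p+R.apply([dx,0,-2]); print(cv2.projectPoints(P.reshape(1,1,3),c["rvec"],c["tvec"],c["K"],None)[0].ravel())
P=p+R.apply([80,0,60]); print(cv2.projectPoints(P.reshape(1,1,3),c["rvec"],c["tvec"],c["K"],None)[0].ravel(),proj("scene",P),proj("scene",p))
E
```

```text
[282.31  184.142]
[282.386 122.907]
[282.327 118.641] [[199.379 114.852]] [[215.147  77.007]]
```

View pics/w2.png

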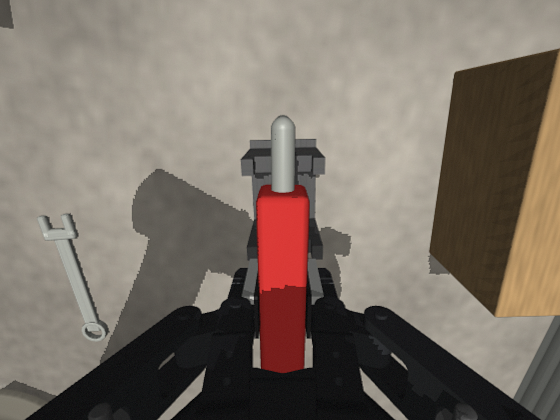

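The prong hangs straight along the tool axis: rod end at (283,116), predicted column 282. It is about 78 mm ahead of the TCP.

```bash
python3 - <<'E'
from h import *
print(shift((540,-58.8,200),-.041))
E
```

```text
[ 1.27472e+02 -3.00325e+02 -1.99900e+00 -2.00000e-03  4.00000e-03
  1.56000e-01]
```

Converted, -300 mm / 800 = -0.375, -258 mm / 800 = -0.3225, 0.156 rad / 3.1416 = 0.0497.

{"name": "jog_arm", "arguments": {
  "plan": [
    {"dx":0.0225, "dy":-0.0538, "dz":-0.0025, "wz":0.0064},
    {"dx":0.045, "dy":-0.1075, "dz":-0.0025, "wz":0.0159},
    {"dx":0.0688, "dy":-0.1613, "dz":-0.0025, "wz":0.0255},
    {"dx":0.0913, "dy":-0.215, "dz":-0.0025, "wz":0.0318},
    {"dx":0.115, "dy":-0.2688, "dz":-0.0025, "wz":0.0414},
    {"dx":0.1375, "dy":-0.3225, "dz":-0.0025, "wz":0.0477},
    {"dx":0.1588, "dy":-0.375, "dz":-0.0025, "wz":0.0497},
    {"dx":0.1588, "dy":-0.375, "dz":-0.0025, "wz":0.0497},
    {"dx":0.1588, "dy":-0.375, "dz":-0.0025, "wz":0.0497}
  ]
}}

```text
clock: 5.85
position: [540.1, -58.6, 200.3]
ee_rot: [1.0, -0.019, -0.002, 0.0]
contact_force: [-0.3, -0.4, -1.4]
gripper_width: 21.3
grasp_force: 59.3
```

```bash
python3 - <<'E'
from h import *
np.set_printoptions(precision=3,suppress=True)
s=arm.read_state();c=arm.get_calibration("wrist");im=arm.get_image("wrist")
cv2.imwrite("pics/w3.png",im)
C,H=cv2.findContours(green(im),cv2.RETR_CCOMP,cv2.CHAIN_APPROX_NONE)
for k,h in zip(C,H[0]):
    if h[3]>=0 and cv2.contourArea(k)>200:
        e=cv2.fitEllipse(k);print(e,ray("wrist",e[0],80,c))
print(s["position"],shift((0,0,0),-.041)[3:])
E
```

```text
[540.053 -58.599 200.309] [0.001 0.003 0.001]
```

View pics/w3.png

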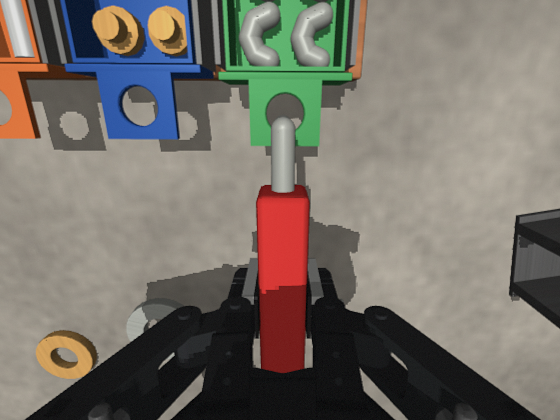

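The view shows the green hole at about (285,111), its lower part hidden by the rod end at (283,116).

```bash
python3 - <<'E'
from h import *
np.set_printoptions(precision=1,suppress=True)
c=arm.get_calibration("wrist");im=cv2.imread("pics/w3.png")
g=green(im)
row=g[105,240:330];print(np.flatnonzero(row==0)+240)
col=g[60:150,298];print(np.flatnonzero(col==0)+60); print(np.flatnonzero(g[60:150,285]==0)+60)
k=mask(im,(105,120,40),(125,255,255))
print(ray("wrist",[(285,92),(265.5,108),(304.5,108),(285,111.5)],80,c), ray("wrist",[(250,146),(321,146)],80,c))
print(ray("wrist",[(283,116)],202+5,c))
E
```

```text
[240 241 242 243 244 245 246 247 248 249 268 269 270 271 272 273 274 275
 276 277 278 279 280 281 282 283 284 285 286 287 288 289 290 291 292 293
 294 295 296 297 298 299 300 301 321 322 323 324 325 326 327 328 329]
[ 60  61  99 100 101 102 103 104 105 106 107 108 109 110 111 112 113 114
 115 116 117 118 119 120 121 122 123 124 125 126 146 147 148 149]
[ 93  94  95  96  97  98  99 100 101 102 103 104 105 106 107 108 109 110
 111 112 113 114 115 116 117 118 119 120 121 122 123 124 125 126 127 128
 129 130 131 132 133 134 135 136 137 138 139 140 141 142 143 144 145 146
 147 148 149]
[[637.3 -65.5  80. ]
 [626.3 -49.9  80. ]
 [625.1 -80.4  80. ]
 [623.1 -65.   80. ]] [[597.6 -35.6  80. ]
 [595.4 -93.4  80. ]]
[[622.5 -63.1 207. ]]
```

Converted, 70 mm / 800 = 0.0875, 64 mm / 800 = 0.08.

{"name": "jog_arm", "arguments": {
  "plan": [
    {"dx":0.0075, "dy":0.0025},
    {"dx":0.0075, "dy":0.0025, "dz":0.025},
    {"dx":0.0075, "dy":0.0025, "dz":0.05},
    {"dx":0.0075, "dy":0.0025, "dz":0.065},
    {"dx":0.0075, "dy":0.0025, "dz":0.08},
    {"dx":0.0075, "dy":0.0025, "dz":0.0875},
    {"dx":0.0075, "dy":0.0025, "dz":0.0875}
  ]
}}

```text
clock: 6.6
position: [546.1, -62.3, 131.1]
ee_rot: [1.0, -0.021, -0.001, 0.0]
contact_force: [1.0, 0.3, -1.2]
gripper_width: 21.3
grasp_force: 59.4
```

```bash
python3 - <<'E'
from h import *
im=arm.get_image("wrist");im2=arm.get_image("scene")
cv2.imwrite("pics/w4.png",cv2.hconcat([im[40:260,160:410],cv2.resize(im2[160:240,240:340],None,fx=4,fy=4)[:220]]))
E
```

```text
(no output)
```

View pics/w4.png

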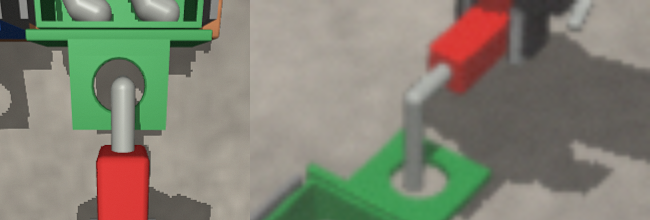

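The wrist crop and scene crop both show the prong inside the green hole's rim with no contact. I'll go deeper, then pull.

Converted, 18 mm / 800 = 0.0225, 16 mm / 800 = 0.02.

{"name": "jog_arm", "arguments": {
  "plan": [
    {"dy":-0.0013, "dz":0.01},
    {"dy":-0.0013, "dz":0.02},
    {"dy":-0.0013, "dz":0.0225},
    {"dy":-0.0013, "dz":0.0225}
  ]
}}

```text
clock: 7.1
position: [546.1, -61.0, 113.2]
ee_rot: [1.0, -0.02, -0.001, 0.0]
contact_force: [0.3, -0.4, -1.7]
gripper_width: 21.0
grasp_force: 59.4
```

{"name": "jog_arm", "arguments": {
  "plan": [
    {"dx":-0.0063},
    {"dx":-0.0125},
    {"dx":-0.0188},
    {"dx":-0.025},
    {"dx":-0.0325},
    {"dx":-0.04},
    {"dx":-0.0475},
    {"dx":-0.055},
    {"dx":-0.0625},
    {"dx":-0.07}
  ]
}}

```text
clock: 8.1
position: [490.4, -58.6, 114.1]
ee_rot: [1.0, -0.02, 0.0, -0.0]
contact_force: [2.1, 0.8, -0.7]
gripper_width: 20.9
grasp_force: 59.5
```

Converted, -54 mm / 800 = -0.0675, -52 mm / 800 = -0.065.

{"name": "jog_arm", "arguments": {
  "plan": [
    {"dx":-0.0088},
    {"dx":-0.0175},
    {"dx":-0.0263},
    {"dx":-0.035},
    {"dx":-0.0438},
    {"dx":-0.0525},
    {"dx":-0.06},
    {"dx":-0.065},
    {"dx":-0.0675},
    {"dx":-0.0675}
  ]
}}

```text
clock: 9.1
position: [435.7, -56.6, 113.6]
ee_rot: [1.0, -0.021, -0.001, 0.0]
contact_force: [0.1, -0.3, -1.7]
gripper_width: 21.3
grasp_force: 59.5
```

```bash
python3 - <<'E'
from h import *
np.set_printoptions(precision=1,suppress=True)
im=arm.get_image("wrist");im2=arm.get_image("top")
cv2.imwrite("pics/w5.png",cv2.hconcat([im[:420,60:460],im2[90:300,140:340].repeat(2,0).repeat(2,1)]))
E
```

```text
(no output)
```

View pics/w5.png

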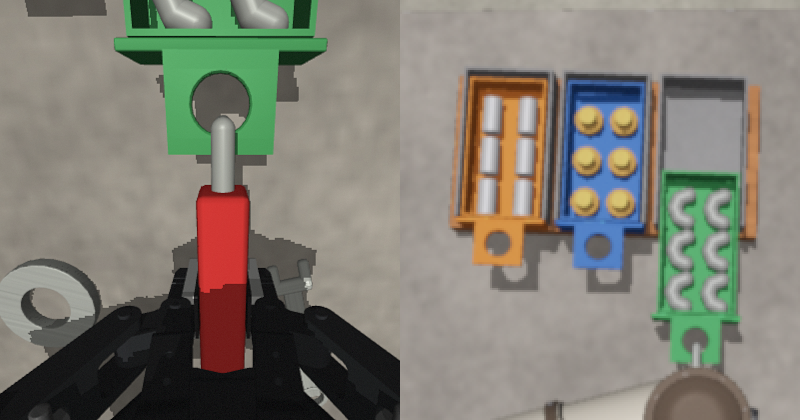

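The tray is out: the hole's front rim was pulled to the prong at (222,120), and in the top crop orange and blue are still shut. I'll centre the prong in the hole and lift straight out.

Converted, -90 mm / 800 = -0.1125, -85 mm / 800 = -0.1063.

{"name": "jog_arm", "arguments": {
  "plan": [
    {"dx":0.0063},
    {"dx":0.01},
    {"dx":0.01},
    {"dx":0.01, "dz":-0.0188},
    {"dx":0.01, "dz":-0.0438},
    {"dx":0.01, "dz":-0.075},
    {"dx":0.01, "dz":-0.1063},
    {"dx":0.01, "dz":-0.1125},
    {"dx":0.01, "dz":-0.1125}
  ]
}}

```text
clock: 10.1
position: [444.6, -56.7, 204.0]
ee_rot: [1.0, -0.021, 0.001, -0.0]
contact_force: [-0.1, -0.3, -1.9]
gripper_width: 21.0
grasp_force: 59.4
```

```bash
python3 - <<'E'
from h import *
np.set_printoptions(precision=3,suppress=True)
print(shift((449,-372.3,200),.116))
im=arm.get_image("top");m=green(im);k=np.zeros_like(m);k[230:300,270:310]=m[230:300,270:310]
C,H=cv2.findContours(k,cv2.RETR_CCOMP,1)
print([ (cv2.minEnclosingCircle(c),ray("top",cv2.minEnclosingCircle(c)[0],80)) for c,h in zip(C,H[0]) if h[3]>=0 and cv2.contourArea(c)>20])
E
```

```text
[ 17.415 315.143   3.811  -0.001  -0.001  -0.157]
[]
```

Converted, 315 mm / 800 = 0.3938, 300 mm / 800 = 0.375, -0.157 rad / 3.1416 = -0.05.

{"name": "jog_arm", "arguments": {
  "plan": [
    {"dx":0.0038, "dy":0.0563, "wz":-0.0064},
    {"dx":0.0063, "dy":0.1125, "wz":-0.0159},
    {"dx":0.01, "dy":0.1688, "wz":-0.0255},
    {"dx":0.0125, "dy":0.225, "wz":-0.0318},
    {"dx":0.0163, "dy":0.2813, "wz":-0.0382},
    {"dx":0.0188, "dy":0.3375, "wz":-0.0446},
    {"dx":0.0213, "dy":0.375, "wz":-0.05},
    {"dx":0.0213, "dy":0.3938, "dz":0.0038, "wz":-0.05},
    {"dx":0.0213, "dy":0.3938, "dz":0.0038, "wz":-0.05},
    {"dx":0.0213, "dy":0.3938, "dz":0.0038, "wz":-0.05}
  ]
}}

```text
clock: 11.15
position: [448.0, -371.4, 199.2]
ee_rot: [0.998, 0.058, -0.001, -0.001]
contact_force: [0.2, 0.2, -1.7]
gripper_width: 21.3
grasp_force: 59.5
```

```bash
python3 - <<'E'
from h import *
np.set_printoptions(precision=3,suppress=True)
print(arm.read_state()["position"],shift((449,-372.3,100),.116))
im=arm.get_image("top");m=green(im);k=np.zeros_like(m);k[230:300,250:320]=m[230:300,250:320]
C,H=cv2.findContours(k,cv2.RETR_CCOMP,1)
print([ (cv2.minEnclosingCircle(c),ray("top",cv2.minEnclosingCircle(c)[0],80)) for c,h in zip(C,H[0]) if h[3]>=0 and cv2.contourArea(c)>20])
cv2.imwrite("pics/w6.png",arm.get_image("wrist"))
E
```

```text
[ 447.96  -371.385  199.246] [ 1.177  1.248 99.24  -0.002  0.003 -0.   ]
[(((287.3928527832031, 260.28570556640625), 7.738234519958496), array([[522.235, -57.996,  80.   ]]))]
```

View pics/w6.png

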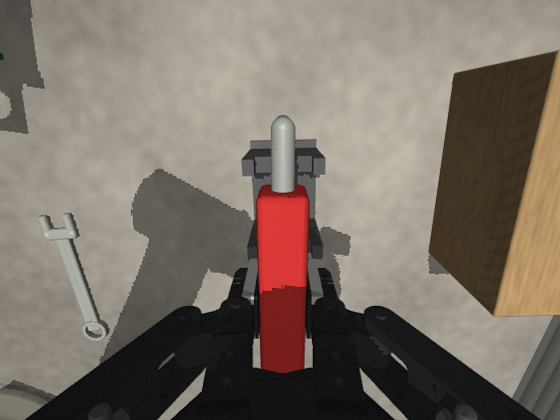

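The view matches the one right after the first lift, and the tray hole has moved from x 621.7 to 522.2 (99.5 mm). Now I'll lower the hook.

Converted, 122 mm / 800 = 0.1525, 119 mm / 800 = 0.1488.

{"name": "jog_arm", "arguments": {
  "plan": [
    {"dx":0.0013, "dy":0.0013, "dz":0.05},
    {"dx":0.0013, "dy":0.0013, "dz":0.0938},
    {"dx":0.0013, "dy":0.0013, "dz":0.1188},
    {"dx":0.0013, "dy":0.0013, "dz":0.1338},
    {"dx":0.0013, "dy":0.0013, "dz":0.1425},
    {"dx":0.0013, "dy":0.0013, "dz":0.1488},
    {"dx":0.0013, "dy":0.0013, "dz":0.1525},
    {"dx":0.0013, "dy":0.0013, "dz":0.1525},
    {"dx":0.0013, "dy":0.0013, "dz":0.1525}
  ]
}}

```text
clock: 12.15
position: [450.2, -373.4, 79.6]
ee_rot: [0.998, 0.058, 0.001, 0.0]
contact_force: [-0.7, -1.1, -1.4]
gripper_width: 21.3
grasp_force: 59.6
```

Converted, 2 mm / 800 = 0.0025, 1 mm / 800 = 0.0013.

{"name": "jog_arm", "arguments": {
  "plan": [
    {"dz":0.0013},
    {"dz":0.0025},
    {"dz":0.0025},
    {"dz":0.0025}
  ]
}}

```text
clock: 12.55
position: [449.8, -373.2, 76.9]
ee_rot: [0.998, 0.058, -0.0, 0.0]
contact_force: [1.0, -0.1, -1.7]
gripper_width: 21.0
grasp_force: 59.6
```

{"name": "jog_arm", "arguments": {
  "plan": [
    {"dz":0.0006},
    {"dz":0.0013},
    {"dz":0.0013}
  ]
}}

```text
clock: 12.85
position: [449.7, -373.1, 75.7]
ee_rot: [0.998, 0.058, -0.0, -0.0]
contact_force: [0.6, -0.4, -1.7]
gripper_width: 21.0
grasp_force: 59.6
```

Converted, 0.5 mm / 800 = 0.0006.

{"name": "jog_arm", "arguments": {
  "plan": [
    {"dz":0.0006},
    {"dz":0.0006},
    {"dz":0.0006}
  ]
}}

```text
clock: 13.15
position: [449.8, -373.1, 75.5]
ee_rot: [0.998, 0.058, 0.0, 0.0]
contact_force: [0.0, -0.1, 0.6]
gripper_width: 21.3
grasp_force: 59.9
```

{"name": "jog_arm", "arguments": {
  "plan": [
    {"dz":0.0006},
    {"dz":0.0006},
    {"dz":0.0006}
  ]
}}

```text
clock: 13.45
position: [449.8, -373.2, 75.5]
ee_rot: [0.998, 0.058, 0.0, 0.0]
contact_force: [-1.9, 1.3, 5.3]
gripper_width: 20.8
grasp_force: 60.4
```

The hook is seated: contact force has risen to 5 N. I'll release it and retreat.

{"name": "jog_arm", "arguments": {
  "plan": [
    {},
    {},
    {},
    {},
    {},
    {},
    {}
  ],
  "jaw": 85
}}

```text
clock: 14.15
position: [449.8, -373.1, 74.8]
ee_rot: [0.998, 0.058, -0.0, -0.0]
contact_force: [0.2, -0.5, 0.0]
gripper_width: 85.5
grasp_force: 0.0
```

{"name": "jog_arm", "arguments": {
  "plan": [
    {"dz":-0.0125},
    {"dz":-0.0375},
    {"dz":-0.075},
    {"dz":-0.125},
    {"dz":-0.1813},
    {"dy":-0.0563, "dz":-0.2},
    {"dy":-0.1125, "dz":-0.2},
    {"dy":-0.1625, "dz":-0.2},
    {"dy":-0.1625, "dz":-0.2},
    {"dy":-0.1625, "dz":-0.2}
  ]
}}

```text
clock: 15.15
position: [435.0, -243.5, 236.0]
ee_rot: [0.998, 0.059, 0.001, 0.0]
contact_force: [1.5, -1.7, 0.3]
gripper_width: 85.2
grasp_force: 0.0Traceback (most recent call last):
```

```bash
python3 - <<'E'
from h import *
np.set_printoptions(precision=1,suppress=True)
im=arm.get_image("top");m=red(im);k=np.zeros_like(m);k[250:340,390:470]=m[250:340,390:470]
C=max(cv2.findContours(k,0,1)[0],key=cv2.contourArea);r=cv2.minAreaRect(C);print(r,ray("top",r[0],89))
s=arm.get_image("scene")
cv2.imwrite("pics/end.png",cv2.hconcat([im[90:350,150:480],cv2.resize(s[90:350,180:420],None,fx=1,fy=1)]))
E
```

```text
  File "<stdin>", line 4, in <module>
ValueError: max() iterable argument is empty
```

Most likely the arm hides the hook from the top camera here, so I'll move further left and look again.

Converted, -400 mm / 800 = -0.5, -200 mm / 800 = -0.25.

{"name": "jog_arm", "arguments": {
  "plan": [
    {"dy":-0.25, "dz":-0.05},
    {"dy":-0.25, "dz":-0.05},
    {"dy":-0.25, "dz":-0.05},
    {"dy":-0.25, "dz":-0.05},
    {"dy":-0.5, "dz":-0.05},
    {"dy":-0.5, "dz":-0.05},
    {"dy":-0.5, "dz":-0.05},
    {"dy":-0.5, "dz":-0.05},
    {"dy":-0.5, "dz":-0.05},
    {"dy":-0.5, "dz":-0.05}
  ]
}}

```text
clock: 16.2
position: [388.9, 154.1, 274.7]
ee_rot: [0.998, 0.059, -0.0, 0.0]
contact_force: [0.2, -0.7, 0.4]
gripper_width: 85.0
grasp_force: 0.0
```

```bash
python3 - <<'E'
from h import *
np.set_printoptions(precision=1,suppress=True)
im=arm.get_image("top");m=red(im);k=np.zeros_like(m);k[250:340,390:470]=m[250:340,390:470]
s=arm.get_image("scene")
cv2.imwrite("pics/end.png",cv2.hconcat([im[90:350,150:480],s[90:350,180:420]]))
C=max(cv2.findContours(k,0,1)[0],key=cv2.contourArea);r=cv2.minAreaRect(C);print(r,ray("top",r[0],89))
E
```

```text
((426.95947265625, 292.75677490234375), (48.497703552246094, 10.52153491973877), 80.53767395019531) [[ 446.5 -368.7   89. ]]
```

View pics/end.png

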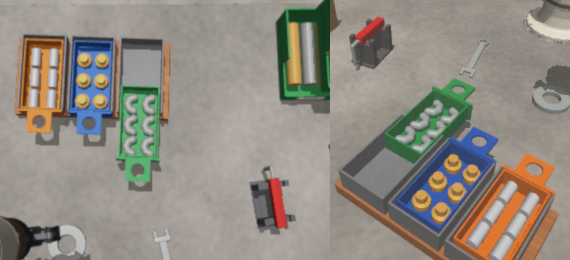

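The hook is back on its rest within 1 mm of where it started, at crop (275,203). The green tray is out, and the blue and orange trays are shut.

```bash
python3 -c "
from bench import arm
print(arm.job_done())"
```

```text
the job is handed in; nothing more can be done
None
```

I pulled the green tray out by about 99.5 mm with the hook and laid the hook back on its rest within 1 mm of its start; the orange and blue trays stayed shut, and I handed the job in at about 16 s.

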